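# Row up three nameplate blanks and index the marking table to its third stop

### The arm

A 6-joint arm with a two-finger parallel gripper is mounted at the origin on the work surface. World frame = base frame: x ahead of the robot, y to its left, z up, the work surface at z = 0. Lengths are in m, angles in rad, forces in N, time in s.
With the tool pointing down it reaches from about 0.325 to 0.775 m from the base axis. Payload 5.5 kg.
Tool frame: the origin (TCP) lies on the centre line of the jaws, within the pads' length; the fingertips stand 17 mm ahead of it and the grasp point (between the pads) lies 2 mm behind it; z points along the fingers, y is the direction in which the jaws open and shut (so a half turn about z gives the same grasp; the last joint's range is limited). The gripper opens to 88 mm and grips with 3 to 60 N. Pads are 20 mm wide; open, the fingers measure 115 mm over their backs; the gripper's body (75 mm by 178 mm) begins 61 mm behind the grasp point.
Start: joints at [-0.057, 0.091, 1.231, -0, 1.82, -0.057], TCP at [0.6, -0, 0.24] pointing down, gripper open.
Joint ranges: [-2.87, 2.87], [-0.86, 2.18], [0.17, 2.46], [-1.51, 4.65], [0.06, 2.69], [-2.65, 2.65]. Speed limits (rad/s): [2.57, 2.57, 3.01, 3.14, 3.14, 3.14].

### API

Orientations are given as [roll, pitch, yaw] about the fixed x, y, z axes, in that order (R = Rz(yaw) Ry(pitch) Rx(roll)).
In Python, from plant import r gives the robot as it stands. The module is installed in compiled form; this text tells all that it offers.
- The arm moves only by the shell command python3 -m handwheel 'ROWS'. ROWS is JSON, a list of rows, each a list of 7 numbers: the turn, a rotation vector about the tool's x, y, z in degrees, then the shift along the tool's x, y, z in cm, then the finger opening in cm, from 0 to 8.78. In form: [[rx, ry, rz, x, y, z, jaw], ...]. A call has 1 to 20 rows; each row shifts and turns the commanded pose from where the row before left it, along the tool's axes as they then stand; what a row does not reach is not made up. A row lasts 1/10 s, in which the tool goes at most 50 mm and 8.59 degrees, less where a joint would pass 70% of its speed; a pose out of reach is approached as far as the arm can. A call is refused whole if a number of a shift passes 5 or a number of a turn 8.59, either way. A call with a gripper value outside its range is refused whole. The fingers move at their own pace and stop on an object; the grip force is fixed at half the most. Time passes only in rows, so rows that do not move let the fingers close. It gives the time, the measured TCP pose, the force and the opening at its end, in the units of the state.
- r.get_obs(): the state, without advancing time (a new reading comes with each control period).
- r.grab_frame(name): name is "scene" or "side" or "wrist"; returns a dict with "color" (480x640x3 uint8, red, green, blue), "fov_y" (degrees; the focal length in pixels is half the picture's height over the tangent of half this angle, whatever the lens; pixels are square), "cx", "cy" (the principal point, pixels), "position" and "attitude" of the camera in the world; the wrist camera has in their place "mount" (4x4, takes a point from camera to tool coordinates, whose origin is the TCP and whose axes are the flange's). Camera axes: x right, y down, z forward; pixel columns grow to the right and rows downward; lengths in m; the calibration is good to about 2 mm. The wrist camera is an equidistant fisheye: a pixel r from the principal point sees the ray r / f radians off the axis. A picture is of the moment at which its call begins: read the wrist's pose just before it. There is no depth.
- r.sign_off(): hands the job in, once; it reports no verdict.
The state is a dict: "t": time; "qpos": joint angles; "qvel": joint speeds; "tau": joint torques, N m; "position": TCP position; "eef_rot": TCP orientation; "ft_force": force on the tool from outside, world axes, zero at the start; "ft_torque": the same for the moment, N m; "gripper_width": finger opening in m.
Only numpy, scipy, OpenCV 4.12 (cv2) and the standard library are available. Lean on these libraries where they do the work, as an engineer would, in place of code of your own. Each camera call takes 0.05 s, during which the arm holds its last target.

### The job

Set up the laser marker's indexing table: with its round plate at the home stop, nudge the three loose brass blanks into one snug row in the corner on the plate, long sides along the row, each flush against the long fence, the first against the end stop and each touching the next. Then take the black knob in the middle and turn the plate clockwise (seen from above) by three clicks to the third stop, where the plate's red line meets the red pointer, never clicking on past it and without disturbing the row. Finish still gripping the knob, holding the plate still at that stop; leave the blue bin, the goggles and the screwdriver alone.

Things in the scene. Friction and masses are not known exactly. Their poses are not given: they have to be found in the camera images.
- indexer: indexing table, fixed to the bench: square aluminium base, 300 mm, 12 mm thick, under a round aluminium plate of 280 mm diameter whose level top face is 44 mm above the bench. Origin: centre of the base's underside, on the plate's axis; z up. With the plate at home, fence and blanks lie on the indexer's -x side of the axis.
- dial (a joint): angle of the round plate, rad: 0 at home (starts there, cannot go back beyond), growing clockwise seen from above, at most 1.98. A sprung ball clicks in every 22.5 degrees: stops at 0.393, 0.785, 1.178 (third), 1.571. Each detent pulls the plate to the nearest stop; climbing out takes about 0.4 N m, falling to nothing half way. A light push (4 N or less) on the blanks does not turn the plate.
- knob: black T knob in the middle of the plate, turning with it. Origin: on the axis, at the plate's top face (44 mm above the bench); z up. On a round foot (44 mm diameter, 14 mm high) stands a bar, top 52 mm above the plate, 62 mm long (knob's x), 16 mm thick (y): grip across its thickness from above, about 40 mm above the plate. White line on top at its -x end, towards the row.
- row_corner (a point): corner where the row begins, on the plate's top face, turning with it; z up. Steel fence, 9 mm high: working face x = 0, y from 0 to 112 mm, fence 8 mm thick towards +x. End stop, 9 mm high: working face y = 0, x from -30 mm to 0, 8 mm thick towards -y. Finished blank centres: x = -14 mm, y = 18, 54, 90 mm. Plate axis at x = 45, y = 58 mm. x, y parallel to the knob's and, at home, the indexer's.
- blank_a: loose brass blank, 28 mm (x) by 36 mm (y, to lie along the row) by 6 mm thick, about 50 g, flat on the plate on the -x side of the fence, up to 40 mm from its place, turned up to 0.2 rad. Origin: centre of its underside. The three are alike: any may take any place, either way round.
- blank_b: second blank, the same
- blank_c: third blank, the same
- bin: bystander: open blue plastic bin with spare blanks, 120 x 90 x 45 mm, on the bench beside the indexing table; origin at the centre of its underside
- goggles: bystander: green safety goggles, about 130 mm wide and deep and 46 mm high, on the bench beside the indexing table
- driver: bystander: screwdriver with a red handle, 160 mm long, lying on the bench
- pointer (a point): tip of the red pointer fixed on the base just outside the plate's rim, level with the plate's top; the red line on the plate's rim (from the plate's axis along -x of the row corner) meets it at the third stop

How it is judged:
On the way, in this order (a step that is already met when the one before it is completed fails the run):
1. the three blanks form a snug row in the corner, the plate still at its home stop (x of blank_a in the frame of row_corner between -0.017 and -0.011 m and y of blank_a in the frame of row_corner between 0.015 and 0.096 m and z of blank_a in the frame of row_corner between -0.003 and 0.003 m and angle between the y axis of each of blank_a, blank_b, blank_c and the y axis of row_corner, either way round below 0.08 rad and x of blank_b in the frame of row_corner between -0.017 and -0.011 m and y of blank_b in the frame of row_corner between 0.015 and 0.096 m and z of blank_b in the frame of row_corner between -0.003 and 0.003 m and x of blank_c in the frame of row_corner between -0.017 and -0.011 m and y of blank_c in the frame of row_corner between 0.015 and 0.096 m and z of blank_c in the frame of row_corner between -0.003 and 0.003 m and value of joint dial below 0.1 rad), for 0.2 s.
2. the plate is being turned by its knob over the first clicks (contact force between the fingers and knob above 2 N and value of joint dial between 0.2 and 1.05 rad), for 0.05 s.
At the end, for the whole second after the job is handed in: Plate still at the third stop (1.178 rad, within 0.08), fingers gripping the knob with over 4 N; the blanks lie flat in the row, each within 3 mm of the fence and parallel to it within 0.08 rad, the row ending at most 6 mm beyond its tight 108 mm from the end stop (value of joint dial between 1.098 and 1.258 rad and velocity of joint dial between -0.05 and 0.05 rad/s and contact force between the fingers and knob above 4 N and x of blank_a in the frame of row_corner between -0.017 and -0.011 m and y of blank_a in the frame of row_corner between 0.015 and 0.096 m and z of blank_a in the frame of row_corner between -0.003 and 0.003 m and angle between the y axis of each of blank_a, blank_b, blank_c and the y axis of row_corner, either way round below 0.08 rad and x of blank_b in the frame of row_corner between -0.017 and -0.011 m and y of blank_b in the frame of row_corner between 0.015 and 0.096 m and z of blank_b in the frame of row_corner between -0.003 and 0.003 m and x of blank_c in the frame of row_corner between -0.017 and -0.011 m and y of blank_c in the frame of row_corner between 0.015 and 0.096 m and z of blank_c in the frame of row_corner between -0.003 and 0.003 m); the arm keeps its last pose, push and grip.
It fails at once if the plate is clicked on past the third stop (value of joint dial above 1.4 rad).
It fails at once if the bin is shifted (distance of bin from where it was at the start of the episode above 0.015 m).
It fails at once if the goggles are shifted (distance of goggles from where it was at the start of the episode above 0.015 m).
It fails at once if the screwdriver is shifted (distance of driver from where it was at the start of the episode above 0.015 m).
It also fails if it takes over 54 s, if anything falls off the work surface, if the arm or the gripper's body presses on something with over 40 N, if the wrist force passes 120 N, or if a joint passes its speed limit or range.

## Working session

There is one attempt and no reset: what is moved stays moved. The work goes in short steps, Python scripts to look and compute and a shell command to move; the robot and the scene stay as the last step left them, time stands still between calls to the robot, and variables do not carry over. Pictures are saved under pics/ and viewed, and the job is handed in when it is done.

```bash
mkdir -p pics
cat > h.py <<'E'
import numpy as np, cv2
from plant import r
from scipy.spatial.transform import Rotation as Rn
def grab(name,fn):
    o=r.get_obs(); f=r.grab_frame(name)
    cv2.imwrite('pics/'+fn,cv2.cvtColor(f['color'],cv2.COLOR_RGB2BGR))
    f['obs']=o
    return f
E
python3 - <<'E'
from h import *
import pickle
for n in ['scene','side','wrist']:
    f=grab(n,n+'0.png'); pickle.dump(f,open(n+'0.pkl','wb'))
    print(n,{k:v for k,v in f.items() if k not in('color',)})
E
```

```text
scene {'fov_y': 42.380863185256636, 'cx': 316.2577239514136, 'cy': 238.3488988577058, 'position': array([1.17309565, 0.22894823, 1.23120484]), 'attitude': array([-2.57521213,  0.01433235,  1.85177164]), 'obs': {'t': 0.0, 'qpos': array([-5.67107521e-02,  9.18175396e-02,  1.23188750e+00, -8.84097322e-06,
        1.81980311e+00, -5.67079931e-02]), 'qvel': array([-5.92188992e-04,  5.28222365e-05,  1.47057750e-03,  1.82370522e-03,
       -3.54763864e-04,  1.85498970e-03]), 'tau': array([-3.13584051e-04, -4.46447504e+01, -4.06449509e+01,  6.96761138e-02,
        2.93726998e-02, -1.50731516e-04]), 'position': array([5.99728407e-01, 4.33794423e-06, 2.38530685e-01]), 'eef_rot': array([-3.13967975e+00, -1.00006802e-04,  1.57079130e+00]), 'ft_force': array([-0.08340923, -0.9849475 , -0.40827226]), 'ft_torque': array([ 0.01960005, -0.0641229 ,  0.03878144]), 'gripper_width': 0.08791808994531933}}
side {'fov_y': 51.40512788925987, 'cx': 319.50502661173795, 'cy': 233.85367454817106, 'position': array([ 0.2006913 , -1.01231138,  0.86466885]), 'attitude': array([-2.21850198, -0.0094048 , -0.24686148
[... 1083 characters left out ...]
,
         1.00000000e+00]]), 'obs': {'t': 0.1, 'qpos': array([-5.66999638e-02,  9.17939611e-02,  1.23172809e+00, -5.26711846e-05,
        1.81984598e+00, -5.66924827e-02]), 'qvel': array([ 0.00184998, -0.00218526, -0.00048339,  0.00073194,  0.00168732,
        0.00142396]), 'tau': array([ 2.46603209e-03, -4.47854412e+01, -4.07573140e+01,  6.99365954e-02,
        2.83264846e-02, -6.35370566e-05]), 'position': array([ 5.99757564e-01, -4.98699465e-06,  2.38634836e-01]), 'eef_rot': array([-3.13981724e+00, -4.96095200e-05,  1.57077586e+00]), 'ft_force': array([0.06776639, 0.13961676, 0.42486284]), 'ft_torque': array([ 0.06033999, -0.06257733,  0.00282702]), 'gripper_width': 0.08750953582450804}}
```

View pics/scene0.png

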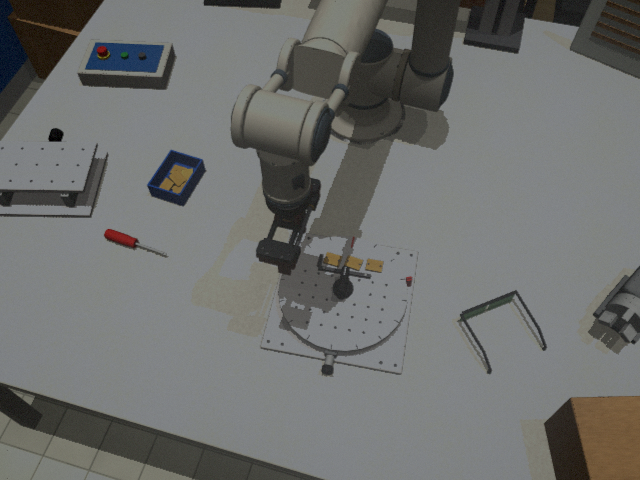

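View pics/side0.png

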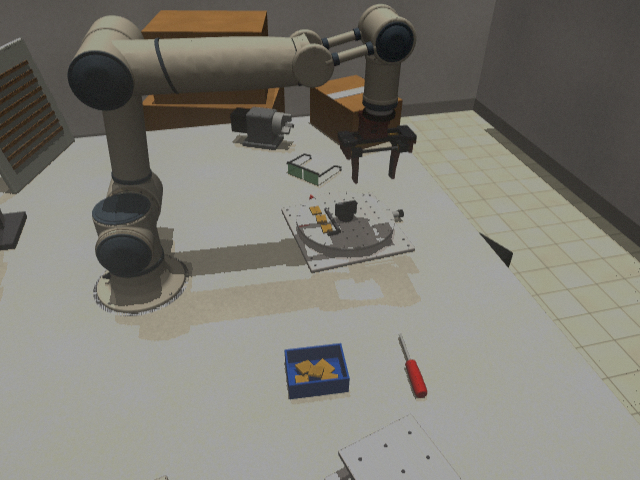

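View pics/wrist0.png

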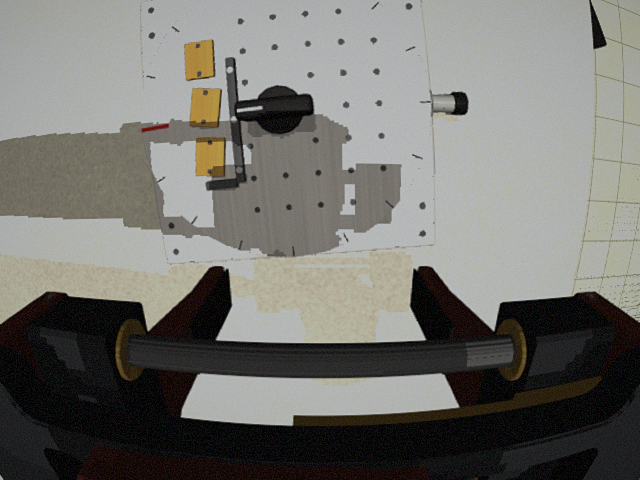

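The wrist picture shows everything needed. The three blanks are at about (199,60), (205,107) and (210,157), the fence runs (230,60)–(240,180) and the end stop is at (225,184). The knob is at (277,107), with its white line end at (240,108).

```bash
cat >> h.py <<'E'
def wpose(o):
    T=np.eye(4); T[:3,:3]=Rn.from_euler('xyz',o['eef_rot']).as_matrix(); T[:3,3]=o['position']; return T
def ray(f,px):
    px=np.atleast_2d(np.asarray(px,float)); fl=240/np.tan(np.radians(f['fov_y']/2))
    d=(px-[f['cx'],f['cy']])
    if 'mount' in f:
        rr=np.linalg.norm(d,axis=1,keepdims=True); th=rr/fl
        v=np.hstack([d/np.maximum(rr,1e-9)*np.sin(th),np.cos(th)])
        T=wpose(f['obs'])@f['mount']
        return T[:3,3],v@T[:3,:3].T
    v=np.hstack([d/fl,np.ones((len(d),1))]); R=Rn.from_euler('xyz',f['attitude']).as_matrix()
    return f['position'],v@R.T
def plane(f,px,z):
    c,v=ray(f,px); return c+v*((z-c[2])/v[:,2:])
def blanks(f,amin=150):
    hsv=cv2.cvtColor(f['color'],cv2.COLOR_RGB2HSV)
    m=cv2.inRange(hsv,(12,110,60),(30,255,255))
    if 'mount' in f: m[250:]=0
    m=cv2.morphologyEx(m,cv2.MORPH_CLOSE,np.ones((5,5),np.uint8))
    out=[]
    for c in cv2.findContours(m,cv2.RETR_EXTERNAL,cv2.CHAIN_APPROX_NONE)[0]:
        if cv2.contourArea(c)<amin: continue
        P=plane(f,c[:,0,:],0.050)[:,:2]
        (x,y),(w,h),a=cv2.minAreaRect((P*1000).astype(np.float32))
        if w>h: a=a-90; w,h=h,w   # a: angle of short side (x axis) from world x
        a=(a+90)%180-90
        out.append((x,y,w,h,a,c))
    return out
E
python3 - <<'E'
from h import *
import pickle
f=pickle.load(open('wrist0.pkl','rb'))
for b in blanks(f): print(np.round(b[:5],1))
print('knob ends top',plane(f,[[237,108],[313,103]],0.096))
print('fence',plane(f,[[226,58],[235,58],[235,183]],0.053))
print('red',plane(f,[[142,130],[168,126]],0.044))
g=cv2.imread('pics/wrist0.png')
cv2.imwrite('pics/z0.png',cv2.resize(g[30:210,130:340],None,fx=3.3,fy=3.3,interpolation=cv2.INTER_CUBIC))
E
```

```text
[496.5  53.9  27.5  34.7  -2.6]
[492.6 100.1  27.9  35.3  -6.4]
[486.9 145.9  27.8  35.7   3.7]
knob ends top [[0.53381505 0.0941722  0.096     ]
 [0.59289192 0.09645061 0.096     ]]
fence [[0.51387662 0.14432879 0.053     ]
 [0.52224503 0.14369121 0.053     ]
 [0.52048771 0.02903466 0.053     ]]
red [[0.42391277 0.08364696 0.044     ]
 [0.45273325 0.08526725 0.044     ]]
```

View pics/z0.png

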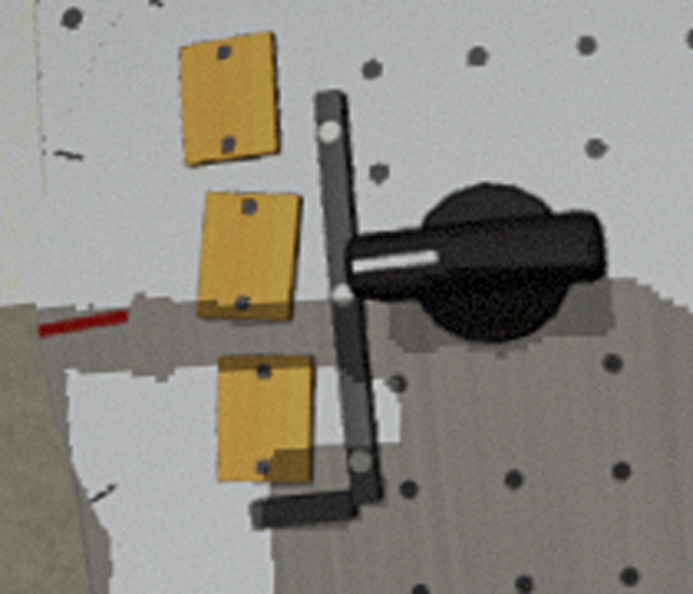

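Run:
```python
from h import *
import pickle
f=pickle.load(open('wrist0.pkl','rb'))
def z(l): return [[130+(a+.5)/3.3-.5,30+(b+.5)/3.3-.5] for a,b in l]
F=plane(f,z([(317,93),(344,92),(382,492),(330,131),(343,293),(361,461)]),.053); print('fence TL TR BR screws',F.round(4))
S=plane(f,z([(252,504),(353,490),(257,528),(358,514)]),.053); print('stop',S.round(4))
K=plane(f,z([(353,238),(604,212),(356,297),(606,270)]),.096); print('knob',K.round(4), K.mean(0))
R=plane(f,z([(38,331),(128,316)]),.044); print('red',R.round(4))
hl=plane(f,z([(72,18),(372,70),(477,56),(587,45),(380,173),(596,148),(613,363),(514,480),(622,470),(630,577),(525,585),(409,489)]),.044);print(hl.round(4))
foot=z([(491,183),(420,240),(490,342),(570,300)]); print(plane(f,foot,.058).round(4))
for p,q in ((F[0],F[2]),(F[3],F[5]),(S[0],S[1]),(S[2],S[3]),(K[0],K[1]),(K[2],K[3])):
    d=q-p; print(np.degrees(np.arctan2(d[1],d[0])),np.linalg.norm(d))
```

```text
fence TL TR BR screws [[0.5136 0.1445 0.053 ]
 [0.5212 0.1442 0.053 ]
 [0.5304 0.0328 0.053 ]
 [0.5174 0.1334 0.053 ]
 [0.5208 0.0879 0.053 ]
 [0.5248 0.0415 0.053 ]]
stop [[0.4926 0.0303 0.053 ]
 [0.5222 0.0335 0.053 ]
 [0.4937 0.0234 0.053 ]
 [0.5234 0.0268 0.053 ]]
knob [[0.5336 0.0991 0.096 ]
 [0.5927 0.1036 0.096 ]
 [0.5341 0.0849 0.096 ]
 [0.5931 0.0898 0.096 ]] [0.56336029 0.09437255 0.096     ]
red [[0.423  0.0838 0.044 ]
 [0.4532 0.0858 0.044 ]]
[[0.4342 0.1787 0.044 ]
 [0.5271 0.1521 0.044 ]
 [0.5566 0.1545 0.044 ]
 [0.5868 0.1569 0.044 ]
 [0.5295 0.1219 0.044 ]
 [0.5893 0.1271 0.044 ]
 [0.5939 0.067  0.044 ]
 [0.5662 0.0345 0.044 ]
 [0.5964 0.0372 0.044 ]
 [0.5986 0.0068 0.044 ]
 [0.5688 0.0045 0.044 ]
 [0.5364 0.0324 0.044 ]]
[[0.5621 0.1159 0.058 ]
 [0.5432 0.1012 0.058 ]
 [0.5616 0.0732 0.058 ]
 [0.5829 0.0841 0.058 ]]
-81.44871849857861 0.11300452369702546
-85.40193231161699 0.09216000509791838
6.182334118689193 0.029809598092247057
6.414394410150241 0.02988214942090583
4.305148885384403 0.059266965856762416
4.759699420963579 0.05918187807740475
```

```bash
cat >> h.py <<'E'
YAW=np.radians(4.6); C=np.array([0.5228,0.0333])
Rl=np.array([[np.cos(YAW),-np.sin(YAW)],[np.sin(YAW),np.cos(YAW)]])
def loc(p): return (np.asarray(p)[...,:2]-C)@Rl
def wor(l): return C+np.asarray(l)@Rl.T
def st():
    o=r.get_obs(); p=o['position']; e=Rn.from_euler('xyz',o['eef_rot']).as_matrix()
    print('t %.2f'%o['t'],'loc',(loc(p)*1000).round(1),'z %.1f'%(p[2]*1000),'toolY deg local %.1f'%(np.degrees(np.arctan2(e[1,1],e[0,1]))-4.6),'F',o['ft_force'].round(1),'w %.1f'%(o['gripper_width']*1000),'q6 %.2f'%o['qpos'][5]); return o
E
python3 - <<'E'
from h import *
import pickle
f=pickle.load(open('wrist0.pkl','rb'))
for b in blanks(f):
  print(np.round(loc(np.array(b[:2])/1000)*1000,1), 'ang',round(b[4]-4.6,1))
  P=plane(f,b[5][:,0,:],.05); l=loc(P)*1000; print(' ext',l.min(0).round(1),l.max(0).round(1))
print('axis',wor([.045,.058]))
st()
E
```

```text
[-24.6  22.7] ang -7.2
 ext [-40.3   4.2] [-9.  41.6]
[-24.7  69. ] ang -11.0
 ext [-41.6  50.1] [-8.6 88.8]
[-26.8 115.1] ang -0.9
 ext [-40.8  97.1] [-12.8 133. ]
axis [0.56300351 0.09472213]
t 0.15 loc [ 74.1 -39.4] z 238.7 toolY deg local -4.6 F [ 0.1 -1.2  0.2] w 87.7 q6 -0.06
```

```bash
python3 -m handwheel '[[0,0,-7.88,0,0,0,0],[0,0,-7.88,0,0,0,0],[0,0,-7.88,0,0,0,0],[0,0,-7.88,0,0,0,0],[0,0,-7.88,0,0,0,0],[0,0,-7.88,0,0,0,0],[0,0,-7.88,0,0,0,0],[0,0,-7.88,0,0,0,0],[0,0,-7.88,0,0,0,0],[0,0,-7.88,0,0,0,0],[0,0,-7.88,0,0,0,0],[0,0,-7.88,0,0,0,0],[0,0,0,2.2,1,2,0],[0,0,0,2.2,1,2,0],[0,0,0,2.2,1,2,0],[0,0,0,2.2,1,2,0],[0,0,0,2.3,1,2,0],[0,0,0,2.3,1.1,2,0],[0,0,0,0,0,0,0],[0,0,0,0,0,0,0]]'
python3 - <<'E'
from h import *
import pickle
st(); f=grab('wrist','w1.png'); pickle.dump(f,open('w1.pkl','wb'))
E
```

```text
t: 2.15
position: [0.4614, 0.0502, 0.1195]
eef_rot: [-3.141, -0.0, -3.061]
ft_force: [0.1, -0.4, -0.0]
gripper_width: 0.0005
t 2.15 loc [-59.8  21.8] z 119.5 toolY deg local 90.0 F [ 0.1 -0.4 -0. ] w 0.5 q6 -1.62
```

View pics/w1.png

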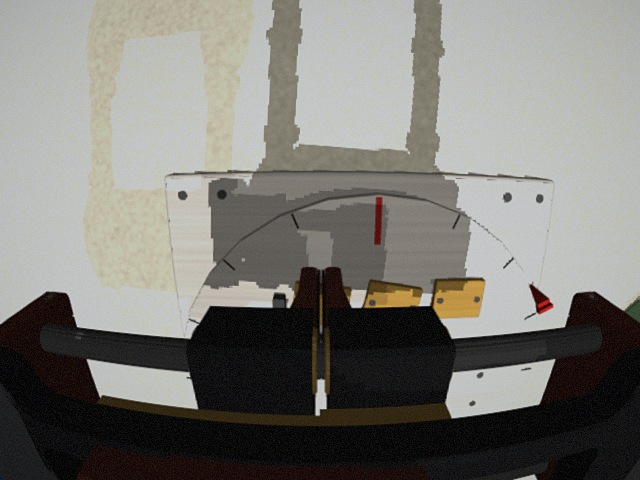

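The wrist view is now blocked by the closed fingers at (322,270). It shows the red line at (378,220) and the pointer at (540,298), with the blanks just beyond the fingers. The pose matches the plan, so I'm going down.

```bash
python3 -m handwheel '[[0,0,0,0,0,2,0],[0,0,0,0,0,2,0],[0,0,0,0,0,1,0],[0,0,0,0,0,0.5,0],[0,0,0,0,0,0,0]]'
python3 - <<'E'
from h import *
st(); f=grab('side','s1.png');f=grab('scene','c1.png')
a=cv2.imread('pics/s1.png')[150:280,260:430]; b=cv2.imread('pics/c1.png')[210:350,250:430]
cv2.imwrite('pics/sc1.png',np.vstack([cv2.resize(a,(510,390),interpolation=2)[:300],cv2.resize(b,(510,396),interpolation=2)[:300]]))
E
```

```text
t: 2.7
position: [0.462, 0.05, 0.0648]
eef_rot: [-3.142, -0.0, -3.062]
ft_force: [-0.6, -1.0, 0.3]
gripper_width: 0.0005
t 2.70 loc [-59.2  21.5] z 64.8 toolY deg local 89.9 F [-0.6 -1.   0.3] w 0.5 q6 -1.62
```

View pics/sc1.png

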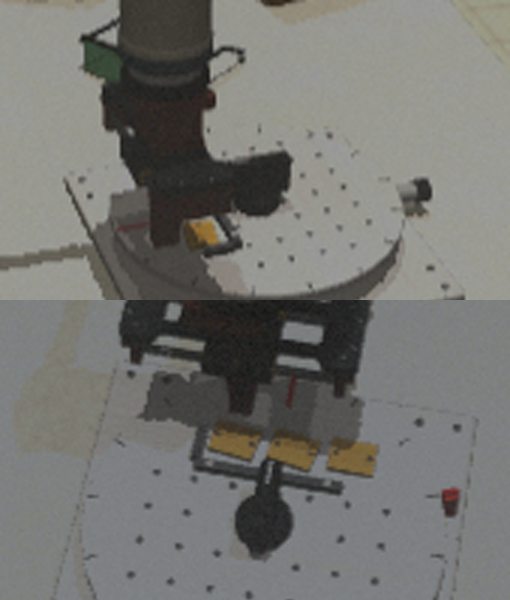

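```bash
python3 -m handwheel '[[0,0,0,-0.4,0,0.1,0],[0,0,0,-0.4,0,0,0],[0,0,0,-0.3,0,0,0],[0,0,0,-0.3,0,0,0],[0,0,0,-0.2,0,0,0],[0,0,0,-0.2,0,0,0],[0,0,0,-0.1,0,0,0],[0,0,0,0,0,0,0]]'
python3 - <<'E'
from h import *
st(); f=grab('scene','c2.png')
b=cv2.imread('pics/c2.png')[210:350,250:430]
cv2.imwrite('pics/c2z.png',cv2.resize(b,None,fx=4,fy=4,interpolation=2))
for b in blanks(f,40):
  if b[4] is not None and 440<b[0]<560: print(np.round(loc(np.array(b[:2])/1000)*1000,1),np.round(b[2:4],1),'ang',round(b[4]-4.6,1))
E
```

```text
t: 3.6
position: [0.4806, 0.0517, 0.0636]
eef_rot: [3.142, 0.0, -3.062]
ft_force: [0.4, -0.5, -0.0]
gripper_width: 0.0007
t 3.60 loc [-40.6  21.7] z 63.6 toolY deg local 90.0 F [ 0.4 -0.5 -0. ] w 0.7 q6 -1.61
[-25.3 115.3] [26.4 32. ] ang -2.0
```

View pics/c2z.png

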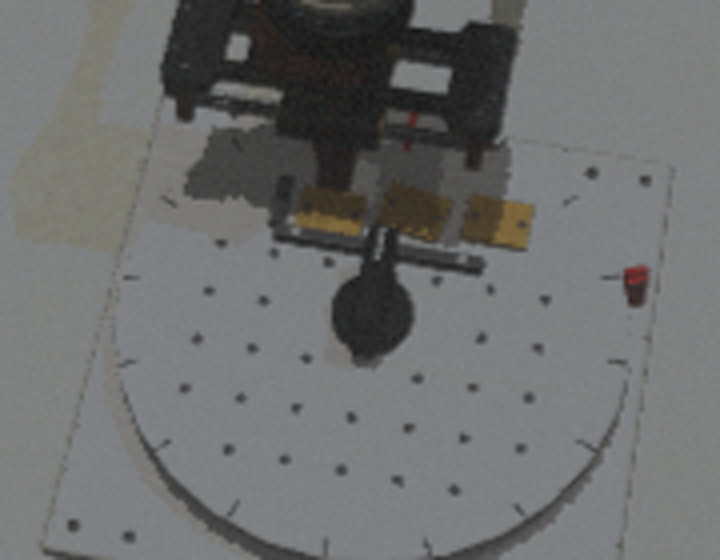

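The blank at (330,210) in the crop has squared up and is near the fence. I'll ease it on until I feel contact.

```bash
python3 -m handwheel '[[0,0,0,-0.1,0,0,0],[0,0,0,-0.1,0,0,0],[0,0,0,0,0,0,0],[0,0,0,0,0,0,0]]'; python3 -c "
from h import *; st(); st()"
python3 -m handwheel '[[0,0,0,-0.1,0,0,0],[0,0,0,0,0,0,0],[0,0,0,0,0,0,0]]'; python3 -c "
from h import *; st()"
```

```text
t: 4.05
position: [0.4814, 0.0516, 0.0635]
eef_rot: [-3.141, -0.003, -3.062]
ft_force: [-6.1, -0.5, 3.4]
gripper_width: 0.0004
t 4.05 loc [-39.8  21.6] z 63.5 toolY deg local 90.0 F [-6.1 -0.5  3.4] w 0.4 q6 -1.61
t 4.05 loc [-39.8  21.6] z 63.5 toolY deg local 90.0 F [-6.1 -0.5  3.4] w 0.4 q6 -1.61
t: 4.35
position: [0.4815, 0.0516, 0.0635]
eef_rot: [-3.141, -0.005, -3.062]
ft_force: [-9.0, -2.2, 5.2]
gripper_width: 0.0003
t 4.35 loc [-39.7  21.5] z 63.5 toolY deg local 90.0 F [-9.  -2.2  5.2] w 0.3 q6 -1.61
```

```bash
python3 -m handwheel '[[0,0,0,1.2,0,0,0],[0,0,0,1.1,0,0,0],[0,0,0,0,2.3,0,0],[0,0,0,0,2.3,0,0],[0,0,0,0,0,0,0],[0,0,0,-0.4,0,0,0],[0,0,0,-0.4,0,0,0],[0,0,0,-0.3,0,0,0],[0,0,0,-0.3,0,0,0],[0,0,0,-0.2,0,0,0],[0,0,0,-0.2,0,0,0],[0,0,0,-0.1,0,0,0],[0,0,0,0,0,0,0],[0,0,0,0,0,0,0]]'; python3 -c "
from h import *; st()"
```

```text
t: 5.75
position: [0.4759, 0.0975, 0.0636]
eef_rot: [3.142, 0.0, -3.062]
ft_force: [0.0, 0.3, 0.2]
gripper_width: 0.0004
t 5.75 loc [-41.6  67.7] z 63.6 toolY deg local 90.0 F [0.  0.3 0.2] w 0.4 q6 -1.52
```

```bash
python3 -m handwheel '[[0,0,0,-0.1,0,0,0],[0,0,0,-0.1,0,0,0],[0,0,0,-0.05,0,0,0],[0,0,0,0,0,0,0],[0,0,0,0,0,0,0]]'; python3 -c "
from h import *; st()"
```

```text
t: 6.25
position: [0.4776, 0.0977, 0.0636]
eef_rot: [3.142, -0.002, -3.062]
ft_force: [-4.5, -1.4, 2.8]
gripper_width: 0.0004
t 6.25 loc [-39.9  67.8] z 63.6 toolY deg local 90.0 F [-4.5 -1.4  2.8] w 0.4 q6 -1.52
```

```bash
python3 -m handwheel '[[0,0,0,1,0,0,0],[0,0,0,1.1,0,0,0],[0,0,0,0,2.1,0,0],[0,0,0,0,2.1,0,0],[0,0,0,0,2.1,0,0],[0,0,0,0,2.1,0,0],[0,0,0,0,0,0,0],[0,0,0,-1.1,0,0,0],[0,0,0,-1.1,0,0,0],[0,0,0,-1.1,0,0,0],[0,0,0,0,0,0,0],[0,0,0,0,0,0,0]]'
python3 - <<'E'
from h import *
st(); f=grab('scene','c3.png')
b=cv2.imread('pics/c3.png')[210:350,250:430]
cv2.imwrite('pics/c3z.png',cv2.resize(b,None,fx=4,fy=4,interpolation=2))
for b in blanks(f,40):
  if 440<b[0]<560: print(np.round(loc(np.array(b[:2])/1000)*1000,1),np.round(b[2:4],1),'ang',round(b[4]-4.6,1))
E
```

```text
t: 7.45
position: [0.484, 0.1818, 0.0633]
eef_rot: [-3.141, -0.001, -3.063]
ft_force: [-0.6, 0.4, -0.4]
gripper_width: 0.0004
t 7.45 loc [-26.8 151.1] z 63.3 toolY deg local 89.9 F [-0.6  0.4 -0.4] w 0.4 q6 -1.36
[-14.5  24. ] [24.3 32.8] ang 0.2
```

View pics/c3z.png

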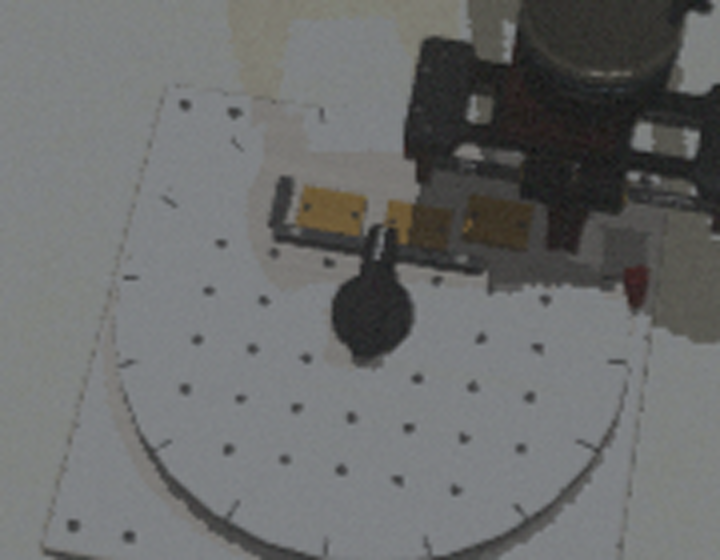

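Blanks 1 and 2 are flush along the fence. Blank 3 is still off, centred near (500,222) in the crop with the fingers just beyond it. I'll push it back along the row next.

```bash
python3 -m handwheel '[[0,0,0,0,-0.4,0,0],[0,0,0,0,-0.4,0,0],[0,0,0,0,-0.3,0,0],[0,0,0,0,-0.3,0,0],[0,0,0,0,0,0,0],[0,0,0,0,0.5,0,0],[0,0,0,0,0.5,0,0],[0,0,0,1.6,0,0,0],[0,0,0,1.7,0,0,0],[0,0,0,0,-1.4,0,0],[0,0,0,0,-1.5,0,0],[0,0,0,0,-1.5,0,0],[0,0,0,0,0,0,0],[0,0,0,0,0,0,0]]'
python3 - <<'E'
from h import *
st(); f=grab('scene','c4.png')
b=cv2.imread('pics/c4.png')[210:350,250:430]
cv2.imwrite('pics/c4z.png',cv2.resize(b,None,fx=4,fy=4,interpolation=2))
E
```

```text
t: 8.9
position: [0.455, 0.1318, 0.0637]
eef_rot: [3.141, 0.0, -3.063]
ft_force: [-0.4, -0.0, 0.1]
gripper_width: 0.0006
t 8.90 loc [-59.7 103.6] z 63.7 toolY deg local 89.9 F [-0.4 -0.   0.1] w 0.6 q6 -1.44
```

View pics/c4z.png

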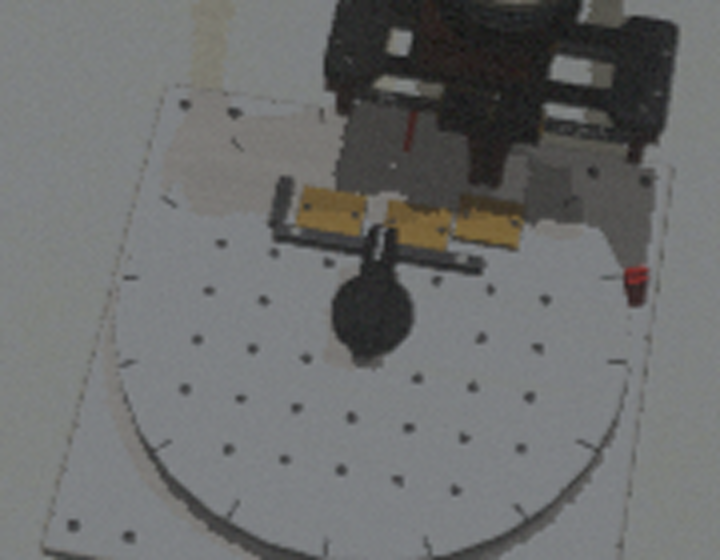

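Blank 3 has moved in and its right end is now at (520,230). I'll push it gently towards the fence.

```bash
python3 -m handwheel '[[0,0,0,-0.4,0,0,0],[0,0,0,-0.4,0,0,0],[0,0,0,-0.3,0,0,0],[0,0,0,-0.3,0,0,0],[0,0,0,-0.2,0,0,0],[0,0,0,-0.2,0,0,0],[0,0,0,-0.1,0,0,0],[0,0,0,0,0,0,0],[0,0,0,0,0,0,0]]'; python3 -c "
from h import *; st()"
```

```text
t: 9.85
position: [0.4735, 0.1334, 0.0636]
eef_rot: [-3.142, 0.0, -3.062]
ft_force: [0.6, -0.1, 0.2]
gripper_width: 0.0003
t 9.85 loc [-41.1 103.7] z 63.6 toolY deg local 90.0 F [ 0.6 -0.1  0.2] w 0.3 q6 -1.44
```

```bash
python3 -m handwheel '[[0,0,0,-0.05,0,0,0],[0,0,0,0,0,0,0]]'; python3 -c "
from h import *; st(); f=grab('scene','c5.png')
b=cv2.imread('pics/c5.png')[210:350,250:430]
cv2.imwrite('pics/c5z.png',cv2.resize(b,None,fx=4,fy=4,interpolation=2))"
```

```text
t: 10.05
position: [0.474, 0.1334, 0.0636]
eef_rot: [-3.142, 0.0, -3.062]
ft_force: [0.3, -0.6, -0.3]
gripper_width: 0.0006
t 10.05 loc [-40.6 103.7] z 63.6 toolY deg local 90.0 F [ 0.3 -0.6 -0.3] w 0.6 q6 -1.45
```

View pics/c5z.png

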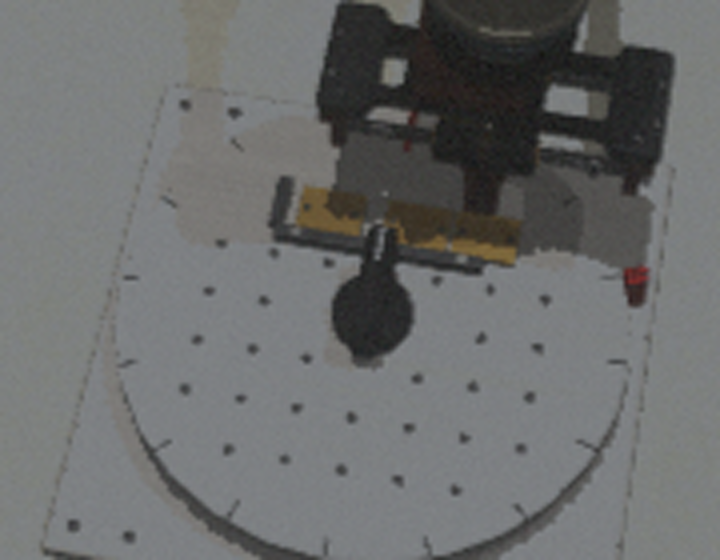

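The row is nearly flush, with blank 3's right end at (517,240). I'll go round its end and push the whole row against the end stop.

```bash
python3 -m handwheel '[[0,0,0,1.4,0,0,0],[0,0,0,0,2,0,0],[0,0,0,0,1.9,0,0],[0,0,0,0,0,0,0],[0,0,0,-1.9,0,0,0],[0,0,0,-1.9,0,0,0],[0,0,0,0,0,0,0],[0,0,0,0,-0.4,0,0],[0,0,0,0,-0.4,0,0],[0,0,0,0,-0.3,0,0],[0,0,0,0,-0.3,0,0],[0,0,0,0,-0.3,0,0],[0,0,0,0,-0.2,0,0],[0,0,0,0,0,0,0],[0,0,0,0,0,0,0]]'; python3 -c "
from h import *; st(); f=grab('scene','c6.png')
b=cv2.imread('pics/c6.png')[210:350,250:430]
cv2.imwrite('pics/c6z.png',cv2.resize(b,None,fx=4,fy=4,interpolation=2))"
```

```text
t: 11.6
position: [0.4964, 0.1552, 0.0637]
eef_rot: [-3.141, 0.0, -3.062]
ft_force: [0.2, -0.5, -0.5]
gripper_width: 0.0003
t 11.60 loc [-16.5 123.6] z 63.7 toolY deg local 90.0 F [ 0.2 -0.5 -0.5] w 0.3 q6 -1.41
```

View pics/c6z.png

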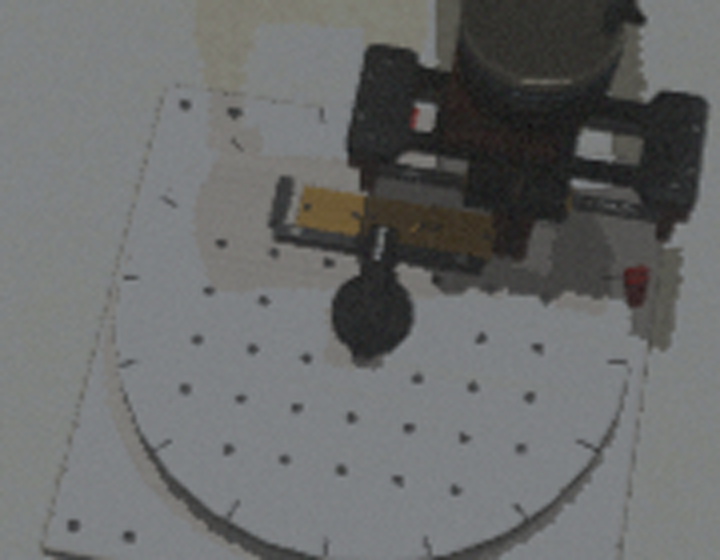

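The row is compact, with a gap of several mm left at the stop, from (292,200) to (298,200).

```bash
python3 -m handwheel '[[0,0,0,0,-0.15,0,0],[0,0,0,0,-0.15,0,0],[0,0,0,0,0,0,0],[0,0,0,0,0,0,0]]'; python3 -c "
from h import *; st()"
python3 -m handwheel '[[0,0,0,0,-0.15,0,0],[0,0,0,0,0,0,0],[0,0,0,0,0,0,0]]'; python3 -c "
from h import *; st()"
```

```text
t: 12.05
position: [0.4966, 0.1523, 0.0637]
eef_rot: [3.142, -0.0, -3.062]
ft_force: [0.5, -0.2, 0.2]
gripper_width: 0.0002
t 12.05 loc [-16.6 120.7] z 63.7 toolY deg local 90.0 F [ 0.5 -0.2  0.2] w 0.2 q6 -1.42
t: 12.35
position: [0.4967, 0.1507, 0.0636]
eef_rot: [-3.142, -0.0, -3.062]
ft_force: [-0.3, 0.5, 0.0]
gripper_width: 0.0006
t 12.35 loc [-16.6 119.1] z 63.6 toolY deg local 90.0 F [-0.3  0.5  0. ] w 0.6 q6 -1.42
```

```bash
python3 -m handwheel '[[0,0,0,0,-0.15,0,0],[0,0,0,0,0,0,0],[0,0,0,0,0,0,0]]'; python3 -c "
from h import *; st(); f=grab('scene','c7.png')
b=cv2.imread('pics/c7.png')[240:310,300:400]
cv2.imwrite('pics/c7z.png',cv2.resize(b,None,fx=7,fy=7,interpolation=2))"
```

```text
t: 12.65
position: [0.4968, 0.1492, 0.0636]
eef_rot: [-3.141, -0.0, -3.062]
ft_force: [-0.0, 0.9, 0.4]
gripper_width: 0.0
t 12.65 loc [-16.6 117.6] z 63.6 toolY deg local 90.0 F [-0.   0.9  0.4] w 0.0 q6 -1.42
```

View pics/c7z.png

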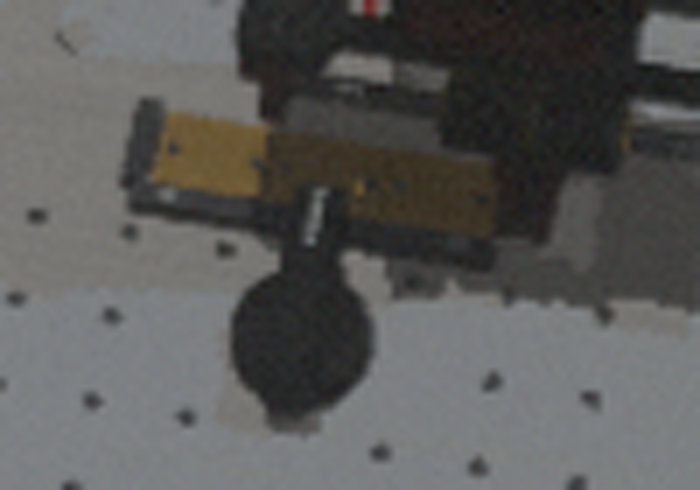

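The row now appears to touch the end stop at (160,150). One more small push should confirm it by force.

```bash
python3 -m handwheel '[[0,0,0,0,-0.1,0,0],[0,0,0,0,0,0,0],[0,0,0,0,0,0,0]]'; python3 -c "
from h import *; st()"
```

```text
t: 13.0
position: [0.4969, 0.1482, 0.0636]
eef_rot: [-3.142, 0.0, -3.062]
ft_force: [-0.7, 0.9, 1.4]
gripper_width: 0.0002
t 13.00 loc [-16.6 116.6] z 63.6 toolY deg local 90.0 F [-0.7  0.9  1.4] w 0.2 q6 -1.43
```

```bash
python3 -m handwheel '[[0,0,0,0,-0.1,0,0],[0,0,0,0,0,0,0],[0,0,0,0,0,0,0]]'; python3 -c "
from h import *; st()"
python3 -m handwheel '[[0,0,0,0,-0.05,0,0],[0,0,0,0,0,0,0],[0,0,0,0,0,0,0]]'; python3 -c "
from h import *; st();f=grab('scene','c8.png')
b=cv2.imread('pics/c8.png')[240:310,300:400]
cv2.imwrite('pics/c8z.png',cv2.resize(b,None,fx=7,fy=7,interpolation=2))"
```

```text
t: 13.3
position: [0.4969, 0.1474, 0.0636]
eef_rot: [3.141, -0.0, -3.062]
ft_force: [-0.6, 1.9, 0.4]
gripper_width: 0.0006
t 13.30 loc [-16.7 115.8] z 63.6 toolY deg local 90.0 F [-0.6  1.9  0.4] w 0.6 q6 -1.43
t: 13.6
position: [0.4969, 0.1472, 0.0637]
eef_rot: [3.141, -0.0, -3.062]
ft_force: [-1.9, 5.1, 0.2]
gripper_width: 0.0
t 13.60 loc [-16.7 115.6] z 63.7 toolY deg local 90.0 F [-1.9  5.1  0.2] w 0.0 q6 -1.43
```

View pics/c8z.png

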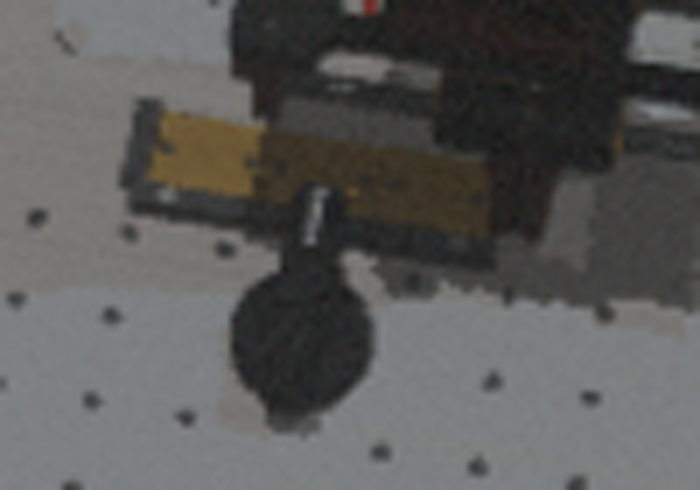

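Contact is 5 N, so the row is tight. I'll back off, rise and check it from above the knob.

```bash
python3 -m handwheel '[[0,0,0,0,0.4,0,0],[0,0,0,0,0.4,0,0],[0,0,0,0,0,-3,0],[0,0,0,0,0,-4,0],[0,0,0,0,0,-4,0],[0,0,0,-2,-2.2,-2,4],[0,0,0,-2,-2.2,0,4],[0,0,0,-2.15,-2.2,0,4],[0,0,0,0,0,0,4],[0,0,0,0,0,0,4]]'
python3 - <<'E'
from h import *
st(); f=grab('wrist','w2.png')
for b in blanks(f):
  print(np.round(loc(np.array(b[:2])/1000)*1000,1),np.round(b[2:4],1),'ang',round(b[4]-4.6,1))
  l=loc(plane(f,b[5][:,0,:],.05))*1000; print(' ext',l.min(0).round(1),l.max(0).round(1))
E
```

```text
t: 14.65
position: [0.5628, 0.0935, 0.193]
eef_rot: [-3.141, -0.001, -3.063]
ft_force: [0.5, -0.2, -0.2]
gripper_width: 0.0372
t 14.65 loc [44.7 56.8] z 193.0 toolY deg local 89.9 F [ 0.5 -0.2 -0.2] w 37.2 q6 -1.54
[-15.8  53.8] [ 28.1 107.5] ang 0.4
 ext [-30.   -0.1] [ -1.5 107.6]
```

View pics/w2.png

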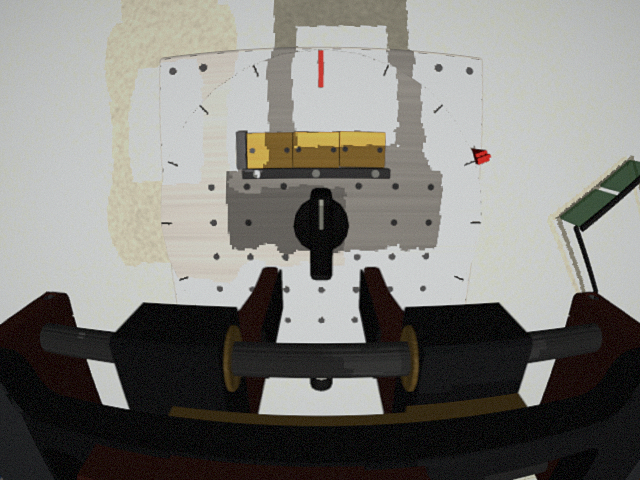

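The row is snug, at (245–385, 132–168) in the picture and measuring 107.5 × 28.1 mm at 0.4°. Knob and red line are both at column 321, and the dial is at home. Next I'll locate the knob again.

Run:
```python
from h import *
f=grab('wrist','w3.png')
z=cv2.imread('pics/w3.png')[100:300,220:420]; cv2.imwrite('pics/w3z.png',cv2.resize(z,None,fx=3,fy=3,interpolation=2))
l=lambda p,z:(loc(plane(f,p,z))*1000).round(1)
print('bar top ends (expect x 14, 76, y 58)',l([[321,188],[321,279]],.096))
print('stop inner face',l([[247,132],[247,168]],.053),'fence far end',l([[390,170],[390,178]],.053))
st()
```

```text
bar top ends (expect x 14, 76, y 58) [[ 7.7 58.8]
 [72.2 58.8]]
stop inner face [[-30.4   1.9]
 [ -2.3   1.2]] fence far end [[ -0.5 112.6]
 [  5.8 112.8]]
t 14.75 loc [44.3 57.7] z 193.4 toolY deg local 90.0 F [-0.1 -0.3 -0.7] w 39.5 q6 -1.54
```

View pics/w3z.png

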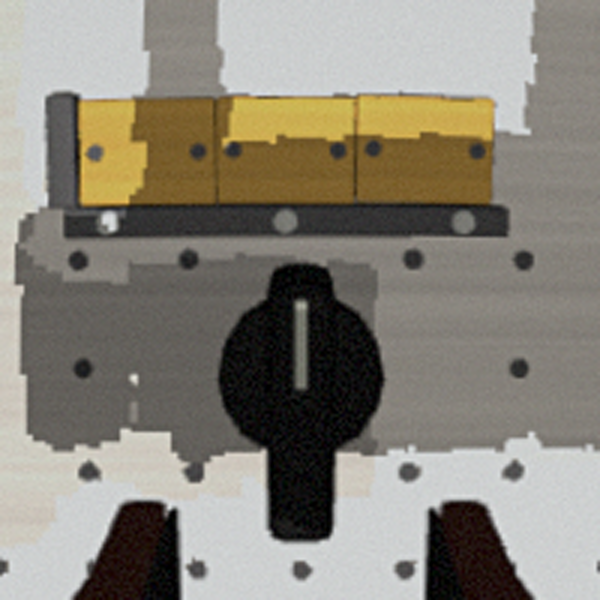

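In this view the fixed features read about 1–1.5 mm low in x, consistent with the calibration. Correcting for that puts the knob axis at about (43.9, 57.4), within 0.5 mm of the TCP. I'll go down and grip.

```bash
python3 -m handwheel '[[0,0,0,0,0,3,4],[0,0,0,0,0,3,4],[0,0,0,0,0,3,4],[0,0,0,0,0,1.5,4],[0,0,0,0,0,0.6,4],[0,0,0,0,0,0,4],[0,0,0,0,0,0,4]]'; python3 -c "
from h import *; st()"
```

```text
t: 15.45
position: [0.5637, 0.0941, 0.0845]
eef_rot: [3.142, 0.003, -3.062]
ft_force: [0.0, 0.1, 1.0]
gripper_width: 0.0399
t 15.45 loc [45.6 57.4] z 84.5 toolY deg local 90.0 F [0.  0.1 1. ] w 39.9 q6 -1.54
```

```bash
python3 -m handwheel '[[0,0,0,0.1,0,0.2,4],[0,0,0,0,0,0,4],[0,0,0,0,0,0,4],[0,0,0,0,0,0,1],[0,0,0,0,0,0,1],[0,0,0,0,0,0,0.5],[0,0,0,0,0,0,0.5],[0,0,0,0,0,0,0.5]]'; python3 -c "
from h import *; st(); f=grab('scene','c9.png')
b=cv2.imread('pics/c9.png')[210:350,250:430]
cv2.imwrite('pics/c9z.png',cv2.resize(b,None,fx=4,fy=4,interpolation=2)); f=grab('wrist','w4.png')"
```

```text
t: 16.25
position: [0.562, 0.0935, 0.0806]
eef_rot: [-3.141, -0.0, -3.062]
ft_force: [-0.4, -2.1, 0.4]
gripper_width: 0.0159
t 16.25 loc [43.9 56.9] z 80.6 toolY deg local 89.9 F [-0.4 -2.1  0.4] w 15.9 q6 -1.54
```

View pics/w4.png

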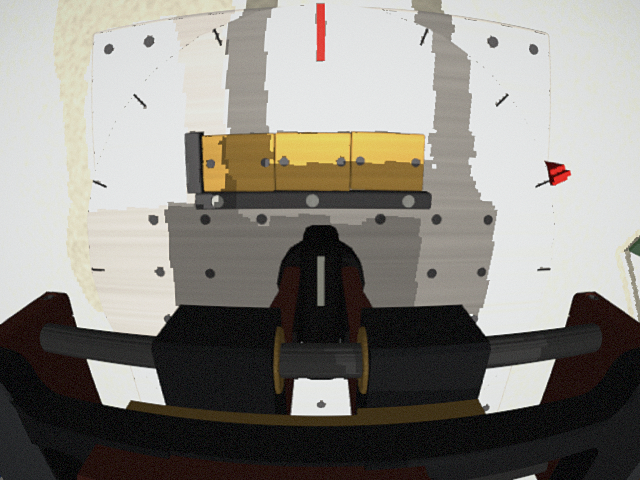

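The knob is gripped at a width of 15.9 mm and the row is intact at (203–424, 133–192). I'll turn clockwise slowly.

```bash
python3 -m handwheel '[[0,0,1.5,0,0,0,0.5],[0,0,1.5,0,0,0,0.5],[0,0,1.5,0,0,0,0.5],[0,0,1.5,0,0,0,0.5],[0,0,1.5,0,0,0,0.5],[0,0,1.5,0,0,0,0.5],[0,0,1.5,0,0,0,0.5],[0,0,1.5,0,0,0,0.5],[0,0,1.5,0,0,0,0.5],[0,0,1.5,0,0,0,0.5],[0,0,1.5,0,0,0,0.5],[0,0,1.5,0,0,0,0.5],[0,0,1.5,0,0,0,0.5],[0,0,1.5,0,0,0,0.5],[0,0,1.5,0,0,0,0.5]]'; python3 -c "
from h import *; st(); f=grab('wrist','w5.png')"
```

```text
t: 17.85
position: [0.5629, 0.0936, 0.081]
eef_rot: [3.141, 0.003, 2.827]
ft_force: [5.6, -3.4, -1.1]
gripper_width: 0.0209
t 17.85 loc [44.8 56.9] z 81.0 toolY deg local 67.4 F [ 5.6 -3.4 -1.1] w 20.9 q6 -1.15
```

View pics/w5.png

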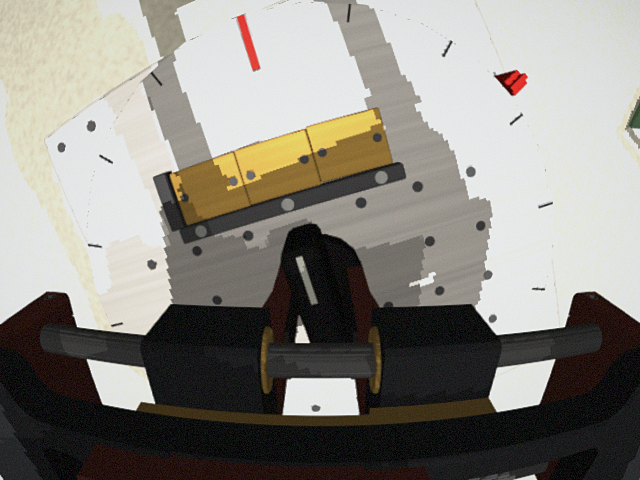

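The tool turned 22.5° but the bar has twisted in the pads, and the jaws opened to 20.9 mm. The fence runs from (201,232) to (381,178), so the plate has only turned about 6°. The row is intact. I'll keep turning gently until the click.

```bash
cat >> h.py <<'E'
def dial(fn):
    o=st(); f=grab('wrist',fn)
    hsv=cv2.cvtColor(f['color'],cv2.COLOR_RGB2HSV)
    m=cv2.inRange(hsv,(12,110,60),(30,255,255)); m[260:]=0
    m=cv2.morphologyEx(m,cv2.MORPH_CLOSE,np.ones((9,9),np.uint8))
    c=max(cv2.findContours(m,0,cv2.CHAIN_APPROX_NONE)[0],key=cv2.contourArea)
    P=plane(f,c[:,0],.05)[:,:2]; (x,y),(w,h),a=cv2.minAreaRect((P*1000).astype(np.float32))
    if w>h: a-=90; w,h=h,w
    a=(a+90)%180-90
    cands=[(4.6-a+k) for k in(0,)]
    print('row rect %.1f x %.1f  dial deg %.1f'%(w,h,4.6-a))
    return f
E
python3 -m handwheel '[[0,0,1.5,0,0,0,0.5],[0,0,1.5,0,0,0,0.5],[0,0,1.5,0,0,0,0.5],[0,0,1.5,0,0,0,0.5]]'; python3 -c "
from h import *; dial('w6.png')"
```

```text
t: 18.3
position: [0.5629, 0.0935, 0.0809]
eef_rot: [3.141, 0.002, 2.721]
ft_force: [5.9, -3.6, -0.9]
gripper_width: 0.0201
t 18.30 loc [44.8 56.8] z 80.9 toolY deg local 61.3 F [ 5.9 -3.6 -0.9] w 20.1 q6 -1.04
row rect 28.6 x 108.0  dial deg 14.6
```

```bash
python3 -m handwheel '[[0,0,0,0,0,0,0.5],[0,0,0,0,0,0,0.5],[0,0,0,0,0,0,0.5],[0,0,0,0,0,0,0.5]]'; python3 -c "
from h import *; dial('w7.png')"
```

```text
t: 18.75
position: [0.5616, 0.0938, 0.0808]
eef_rot: [-3.141, -0.001, 2.724]
ft_force: [-0.7, -3.0, 2.3]
gripper_width: 0.017
t 18.75 loc [43.5 57.2] z 80.8 toolY deg local 61.4 F [-0.7 -3.   2.3] w 17.0 q6 -1.05
row rect 28.4 x 108.0  dial deg 23.0
```

View pics/w7.png

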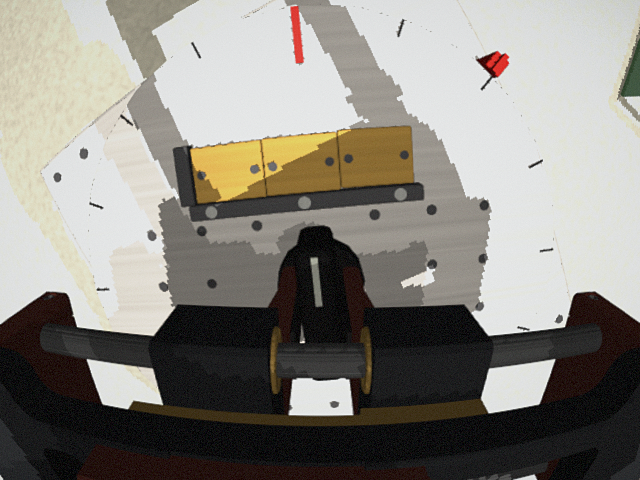

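Dial 23.0° is the first stop, and the row is tight at 108.0 mm. I'll go on to the second stop the same way.

```bash
python3 -m handwheel '[[0,0,1.5,0,0,0,0.5],[0,0,1.5,0,0,0,0.5],[0,0,1.5,0,0,0,0.5],[0,0,1.5,0,0,0,0.5],[0,0,1.5,0,0,0,0.5],[0,0,1.5,0,0,0,0.5],[0,0,1.5,0,0,0,0.5],[0,0,1.5,0,0,0,0.5],[0,0,1.5,0,0,0,0.5],[0,0,1.5,0,0,0,0.5],[0,0,1.5,0,0,0,0.5],[0,0,1.5,0,0,0,0.5],[0,0,0,0,0,0,0.5],[0,0,0,0,0,0,0.5],[0,0,0,0,0,0,0.5]]'; python3 -c "
from h import *; dial('w8.png')"
```

```text
t: 20.3
position: [0.5625, 0.0935, 0.081]
eef_rot: [3.141, 0.001, 2.408]
ft_force: [2.3, -5.8, 4.6]
gripper_width: 0.0204
t 20.30 loc [44.4 56.9] z 81.0 toolY deg local 43.4 F [ 2.3 -5.8  4.6] w 20.4 q6 -0.73
row rect 28.5 x 108.1  dial deg 32.3
```

```bash
python3 -m handwheel '[[0,0,1,0,0,0,0.5],[0,0,1,0,0,0,0.5],[0,0,1,0,0,0,0.5],[0,0,0,0,0,0,0.5],[0,0,0,0,0,0,0.5],[0,0,0,0,0,0,0.5],[0,0,0,0,0,0,0.5]]'; python3 -c "
from h import *; dial('w9.png')"
```

```text
t: 21.05
position: [0.5625, 0.0935, 0.0809]
eef_rot: [3.141, 0.001, 2.356]
ft_force: [1.5, -3.4, 3.7]
gripper_width: 0.0201
t 21.05 loc [44.4 56.8] z 80.9 toolY deg local 40.4 F [ 1.5 -3.4  3.7] w 20.1 q6 -0.68
row rect 28.3 x 108.1  dial deg 35.7
```

View pics/w9.png

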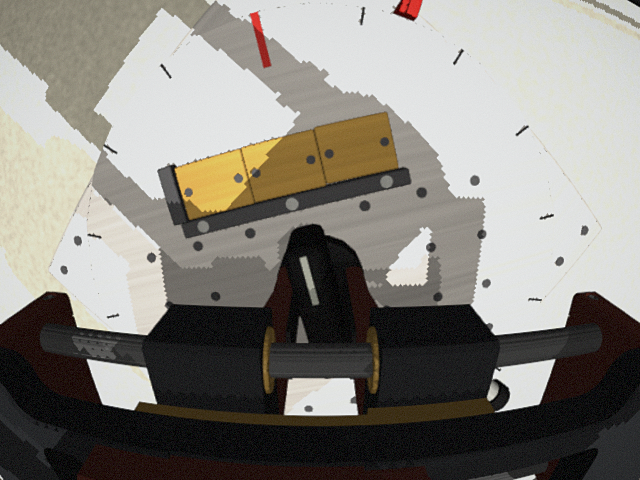

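The plate is at 35.7°, just past halfway to stop 2, with the row intact. A little more should do it.

```bash
python3 -m handwheel '[[0,0,1,0,0,0,0.5],[0,0,0,0,0,0,0.5],[0,0,0,0,0,0,0.5],[0,0,0,0,0,0,0.5],[0,0,0,0,0,0,0.5]]'; python3 -c "
from h import *; dial('w10.png')"
```

```text
t: 21.6
position: [0.5615, 0.0943, 0.0807]
eef_rot: [3.142, -0.002, 2.339]
ft_force: [-0.6, -2.7, 6.0]
gripper_width: 0.0168
t 21.60 loc [43.5 57.7] z 80.7 toolY deg local 39.4 F [-0.6 -2.7  6. ] w 16.8 q6 -0.66
row rect 28.4 x 108.1  dial deg 45.3
```

Second stop reached (45.3°). Now the third, with smaller steps near the end.

```bash
python3 -m handwheel '[[0,0,1.5,0,0,0,0.5],[0,0,1.5,0,0,0,0.5],[0,0,1.5,0,0,0,0.5],[0,0,1.5,0,0,0,0.5],[0,0,1.5,0,0,0,0.5],[0,0,1.5,0,0,0,0.5],[0,0,1.5,0,0,0,0.5],[0,0,1.5,0,0,0,0.5],[0,0,1.5,0,0,0,0.5],[0,0,1.5,0,0,0,0.5],[0,0,1.5,0,0,0,0.5],[0,0,1.5,0,0,0,0.5],[0,0,0,0,0,0,0.5],[0,0,0,0,0,0,0.5],[0,0,0,0,0,0,0.5]]'; python3 -c "
from h import *; dial('w11.png')"
```

```text
t: 23.15
position: [0.5608, 0.0955, 0.0808]
eef_rot: [-3.14, -0.004, 2.027]
ft_force: [-3.3, 0.7, 8.2]
gripper_width: 0.0205
t 23.15 loc [42.8 58.9] z 80.8 toolY deg local 21.5 F [-3.3  0.7  8.2] w 20.5 q6 -0.35
row rect 28.4 x 108.1  dial deg 53.9
```

```bash
python3 -m handwheel '[[0,0,1,0,0,0,0.5],[0,0,1,0,0,0,0.5],[0,0,0.5,0,0,0,0.5],[0,0,0,0,0,0,0.5],[0,0,0,0,0,0,0.5],[0,0,0,0,0,0,0.5]]'; python3 -c "
from h import *; dial('w12.png')"
```

```text
t: 23.8
position: [0.561, 0.0955, 0.0807]
eef_rot: [-3.141, -0.004, 1.983]
ft_force: [-2.8, 0.1, 7.2]
gripper_width: 0.0202
t 23.80 loc [43.  58.9] z 80.7 toolY deg local 19.0 F [-2.8  0.1  7.2] w 20.2 q6 -0.31
row rect 28.5 x 108.1  dial deg 57.8
```

```bash
python3 -m handwheel '[[0,0,0.8,0,0,0,0.5],[0,0,0,0,0,0,0.5],[0,0,0,0,0,0,0.5],[0,0,0,0,0,0,0.5],[0,0,0,0,0,0,0.5]]'; python3 -c "
from h import *; dial('w13.png')"
```

```text
t: 24.35
position: [0.5609, 0.0964, 0.0806]
eef_rot: [-3.142, -0.006, 1.969]
ft_force: [-1.6, 4.4, 5.3]
gripper_width: 0.0168
t 24.35 loc [43.1 59.9] z 80.6 toolY deg local 18.2 F [-1.6  4.4  5.3] w 16.8 q6 -0.29
row rect 28.3 x 108.1  dial deg 67.7
```

Third stop reached at 67.7°. I'll bring the tool back about 4° so the pads sit flat and don't load the detent.

```bash
python3 -m handwheel '[[0,0,-1,0,0,0,0.5],[0,0,-1,0,0,0,0.5],[0,0,-1,0,0,0,0.5],[0,0,-1,0,0,0,0.5],[0,0,0,0,0,0,0.5],[0,0,0,0,0,0,0.5],[0,0,0,0,0,0,0.5],[0,0,0,0,0,0,0.5]]'; python3 -c "
from h import *; dial('w14.png'); f=grab('scene','c14.png')
b=cv2.imread('pics/c14.png')[210:350,250:430]
cv2.imwrite('pics/c14z.png',cv2.resize(b,None,fx=4,fy=4,interpolation=2)); print(r.get_obs()['qvel'])"
```

```text
t: 25.2
position: [0.5607, 0.097, 0.0806]
eef_rot: [3.142, -0.007, 2.039]
ft_force: [-4.3, 5.5, 7.1]
gripper_width: 0.0161
t 25.20 loc [42.8 60.4] z 80.6 toolY deg local 22.2 F [-4.3  5.5  7.1] w 16.1 q6 -0.36
row rect 28.4 x 108.2  dial deg 67.5
[ 0.00012433 -0.00088299  0.00059686 -0.00040251  0.00039992 -0.00050774]
```

View pics/w14.png

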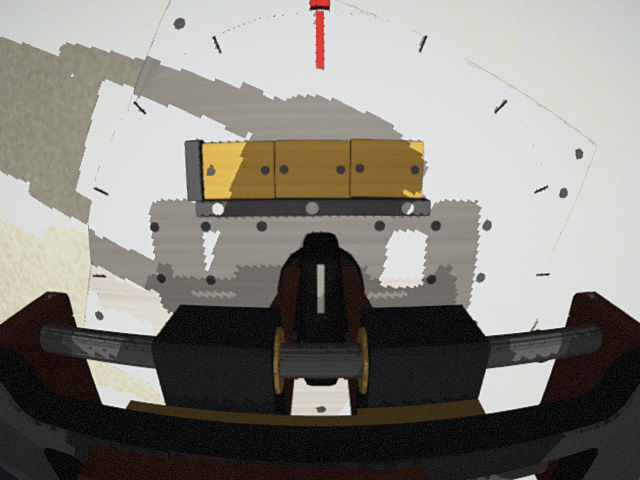

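View pics/c14z.png

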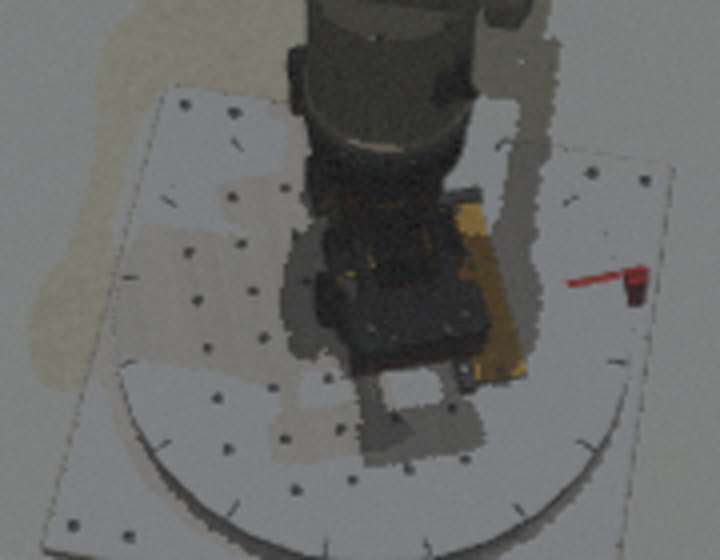

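The red line at (320,40) meets the pointer at (320,5). The row at (203–424, 140–200) is tight and along the fence, and the pads sit flat on the knob, so I'm handing in.

```bash
python3 -c "
from plant import r
print(r.sign_off())"
```

```text
the job is handed in; nothing more can be done
None
```

The plate is at the third stop with its red line on the red pointer. The three blanks lie in one tight row, and the gripper is still holding the knob. I handed the job in at about 25 s of the 54 s allowed; sign-off reports no verdict.

**Row:** I nudged each blank to the fence with the closed fingers, then pushed the whole row against the end stop until about 5 N of contact. The third blank was brought close to the fence without feeling contact, because a firm push there could have turned the plate. From above, the row measured 107.5 × 28.1 mm before turning, 0.4° off the fence. After turning it measured 108.2 × 28.4 mm.

**Turning:** I gripped the knob and turned it clockwise one click at a time. The dial read about 23.0°, 45.3° and 67.7° at the stops, and 67.5° (1.178 rad) at the end. I saw no reading past the third stop.

**Grip:** The bar twisted up to about 17° in the pads before each click, opening the jaws to about 20 mm. I turned the tool back 4° at the end, and the jaws then closed flat on the bar at 16.1 mm.

**Checks that disagreed or were not made:**
- **Camera offset:** The overhead view read about 1–1.5 mm off in x on the fence and blanks alike, which I put down to calibration and corrected for.
- **Wrist force:** A steady force of about 10 N remained on the wrist at the end.
- **Bystanders:** The moves stayed clear of the bin, goggles and screwdriver, but I did not measure their positions again.

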